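# Make up the bolt kit and fit the socket for mounting a bench vise

### The job

Get things ready for bolting down the bench vise, which takes three of the long bolts. Make up the tray so that exactly three long bolts and no others lie flat in it, with the spare bolts lying on the mat or the bench, and push the large socket, the one that fits the bolts, onto the square drive of the ratchet lying on the bench until it clicks fully home. Leave the small socket, the wrench, the jar and the tape measure where they are.

Things in the scene. Friction and masses are not known exactly. Their poses are not given: they have to be found in the camera images.
- long1: long bolt: steel hexagon bolt lying on its side, 120 mm overall: shank 16 mm diameter x 110 mm, hexagon head 24 mm across flats x 10 mm; 0.21 kg. x runs along the bolt towards the head. Origin: on the shank's axis at the middle of the overall length, 10 mm above the surface it lies on. Balances 6 mm from the origin towards the head. All long bolts are alike.
- long2: long bolt, the same as long1 (size, axes and origin).
- long3: long bolt, the same as long1 (size, axes and origin).
- long4: long bolt, the same as long1 (size, axes and origin).
- short1: short bolt: steel hexagon bolt like the long ones but only 70 mm overall: shank 16 mm diameter x 60 mm, head 24 mm across flats x 10 mm; 0.135 kg. x towards the head; origin: on the shank's axis at the middle of the overall length, 10 mm above the surface it lies on. Balances about 5 mm from the origin towards the head.
- short2: short bolt, the same as short1 (size, axes and origin).
- tray: loose low rectangular sheet-aluminium parts tray, outside 180 mm along its x, 230 mm along its y, 25 mm high, floor and walls 3 mm thick, 0.8 kg, standing on the bench. Origin: centre of its underside, so the floor's upper face is at 3 mm. At the start one bolt lies in it, long or short, within 15 mm of its middle and roughly along its x.
- mat: flat black rubber bench mat, 300 mm along x, 240 mm along y, 3 mm thick, fixed. Origin: centre of its underside. The other five bolts lie on it in two rows, roughly along its x.
- ratchet: ratchet handle, steel, 0.6 kg, lying loose on the bench on its back, square drive pointing straight up. Round head 40 mm diameter; handle 27 mm thick reaching 235 mm from the head's centre. Origin: under the centre of the head, on the bench. x runs along the handle away from the head, z up. The flats of the square face its x and y.
- drive_seat (a point): centre of the shoulder at the foot of the ratchet's square drive, 30 mm above the bench; axes as the ratchet. The square is 12.6 mm wide and 15.5 mm tall, its top 4 mm tapering to 8.6 mm. A fully home socket's drive end rests on this shoulder; one turned wrongly stops 12 to 15 mm above it until turned (45 degrees at most).
- detent (a joint): spring ball in the +x flat of the square, 7.5 mm above the shoulder, 2.2 mm proud. Value in m: 0 = out, up to 0.0028 pressed in (9 to 15 N at the ball). A socket pushes it in as it passes (about 8 to 15 N of push) and it clicks out into the cross hole in the socket's wall when the socket is home.
- socket_large: large deep socket, dark steel, for 24 mm hexagons (fits all the bolts' heads): 85 mm tall, 35 mm diameter (31 mm over the lowest 24 mm), 0.30 kg, standing on its drive end, hexagon mouth up. Origin: centre of the underside, z up. Below, a 14 mm square bore 17 mm deep, flats facing the body's x and y; a dark cross hole outside, 7.5 mm up, marks each flat. Fits the drive every quarter turn.
- socket_small: small deep socket for 17 mm hexagons, dark steel, 78 mm tall, 29 mm diameter, 0.20 kg, standing upright the same way with the same square bore. Origin: centre of its underside. Too small for these bolts: a bystander.
- wrench: bystander: steel combination wrench, 190 mm long, lying at the far side of the bench. Origin: middle, on the bench.
- jar: bystander: clear plastic jar with a steel lid, 68 mm diameter, 95 mm tall, at the far side. Origin: centre of its underside.
- tape: bystander: grey tape measure, 72 x 36 x 62 mm, standing at the left. Origin: centre of its underside.
Mind the look-alikes: they are no part of the job. What is shaped like the socket_large but red or turquoise is not meant. Leave any pink or red look-alike of the short2 alone.

How it is judged:
At the end, for the whole second after the job is handed in: Exactly three long bolts lie in the tray; the spare bolts lie level (11 deg) outside it on mat or bench. Large socket on the ratchet's square, drive end within 2 mm of the shoulder, 3 mm and 3.4 deg of its axis, ball out in the cross hole (0.4 mm). Ratchet and tray flat on the bench; all at rest (((((x of long1 in the frame of tray below -0.09 m or x of long1 in the frame of tray above 0.09 m or y of long1 in the frame of tray below -0.115 m or y of long1 in the frame of tray above 0.115 m) and height (world z) of long1 between 0 and 0.025 m and angle between long1's own x axis and vertical between 1.371 and 1.771 rad and linear speed of long1 below 0.02 m/s) and (x of long2 in the frame of tray between -0.082 and 0.082 m and y of long2 in the frame of tray between -0.107 and 0.107 m and z of long2 in the frame of tray below 0.03 m and angle between long2's own x axis and vertical between 1.371 and 1.771 rad and linear speed of long2 below 0.02 m/s) and (x of long3 in the frame of tray between -0.082 and 0.082 m and y of long3 in the frame of tray between -0.107 and 0.107 m and z of long3 in the frame of tray below 0.03 m and angle between long3's own x axis and vertical between 1.371 and 1.771 rad and linear speed of long3 below 0.02 m/s) and (x of long4 in the frame of tray between -0.082 and 0.082 m and y of long4 in the frame of tray between -0.107 and 0.107 m and z of long4 in the frame of tray below 0.03 m and angle between long4's own x axis and vertical between 1.371 and 1.771 rad and linear speed of long4 below 0.02 m/s)) or (((x of long2 in the frame of tray below -0.09 m or x of long2 in the frame of tray above 0.09 m or y of long2 in the frame of tray below -0.115 m or y of long2 in the frame of tray above 0.115 m) and height (world z) of long2 between 0 and 0.025 m and angle between long2's own x axis and vertical between 1.371 and 1.771 rad and linear speed of long2 below 0.02 m/s) and (x of long1 in the frame of tray between -0.082 and 0.082 m and y of long1 in the frame of tray between -0.107 and 0.107 m and z of long1 in the frame of tray below 0.03 m and angle between long1's own x axis and vertical between 1.371 and 1.771 rad and linear speed of long1 below 0.02 m/s) and (x of long3 in the frame of tray between -0.082 and 0.082 m and y of long3 in the frame of tray between -0.107 and 0.107 m and z of long3 in the frame of tray below 0.03 m and angle between long3's own x axis and vertical between 1.371 and 1.771 rad and linear speed of long3 below 0.02 m/s) and (x of long4 in the frame of tray between -0.082 and 0.082 m and y of long4 in the frame of tray between -0.107 and 0.107 m and z of long4 in the frame of tray below 0.03 m and angle between long4's own x axis and vertical between 1.371 and 1.771 rad and linear speed of long4 below 0.02 m/s)) or (((x of long3 in the frame of tray below -0.09 m or x of long3 in the frame of tray above 0.09 m or y of long3 in the frame of tray below -0.115 m or y of long3 in the frame of tray above 0.115 m) and height (world z) of long3 between 0 and 0.025 m and angle between long3's own x axis and vertical between 1.371 and 1.771 rad and linear speed of long3 below 0.02 m/s) and (x of long1 in the frame of tray between -0.082 and 0.082 m and y of long1 in the frame of tray between -0.107 and 0.107 m and z of long1 in the frame of tray below 0.03 m and angle between long1's own x axis and vertical between 1.371 and 1.771 rad and linear speed of long1 below 0.02 m/s) and (x of long2 in the frame of tray between -0.082 and 0.082 m and y of long2 in the frame of tray between -0.107 and 0.107 m and z of long2 in the frame of tray below 0.03 m and angle between long2's own x axis and vertical between 1.371 and 1.771 rad and linear speed of long2 below 0.02 m/s) and (x of long4 in the frame of tray between -0.082 and 0.082 m and y of long4 in the frame of tray between -0.107 and 0.107 m and z of long4 in the frame of tray below 0.03 m and angle between long4's own x axis and vertical between 1.371 and 1.771 rad and linear speed of long4 below 0.02 m/s)) or (((x of long4 in the frame of tray below -0.09 m or x of long4 in the frame of tray above 0.09 m or y of long4 in the frame of tray below -0.115 m or y of long4 in the frame of tray above 0.115 m) and height (world z) of long4 between 0 and 0.025 m and angle between long4's own x axis and vertical between 1.371 and 1.771 rad and linear speed of long4 below 0.02 m/s) and (x of long1 in the frame of tray between -0.082 and 0.082 m and y of long1 in the frame of tray between -0.107 and 0.107 m and z of long1 in the frame of tray below 0.03 m and angle between long1's own x axis and vertical between 1.371 and 1.771 rad and linear speed of long1 below 0.02 m/s) and (x of long2 in the frame of tray between -0.082 and 0.082 m and y of long2 in the frame of tray between -0.107 and 0.107 m and z of long2 in the frame of tray below 0.03 m and angle between long2's own x axis and vertical between 1.371 and 1.771 rad and linear speed of long2 below 0.02 m/s) and (x of long3 in the frame of tray between -0.082 and 0.082 m and y of long3 in the frame of tray between -0.107 and 0.107 m and z of long3 in the frame of tray below 0.03 m and angle between long3's own x axis and vertical between 1.371 and 1.771 rad and linear speed of long3 below 0.02 m/s))) and (x of short1 in the frame of tray below -0.09 m or x of short1 in the frame of tray above 0.09 m or y of short1 in the frame of tray below -0.115 m or y of short1 in the frame of tray above 0.115 m) and height (world z) of short1 between 0 and 0.025 m and angle between short1's own x axis and vertical between 1.371 and 1.771 rad and linear speed of each of short1, short2, socket_large below 0.02 m/s and (x of short2 in the frame of tray below -0.09 m or x of short2 in the frame of tray above 0.09 m or y of short2 in the frame of tray below -0.115 m or y of short2 in the frame of tray above 0.115 m) and height (world z) of short2 between 0 and 0.025 m and angle between short2's own x axis and vertical between 1.371 and 1.771 rad and z of socket_large in the frame of drive_seat between -0.002 and 0.002 m and horizontal distance between socket_large and drive_seat below 0.003 m and angle between the z axis of socket_large and the z axis of drive_seat, either way round below 0.06 rad and value of joint detent below 0.0004 m and angle between ratchet's own z axis and vertical below 0.08 rad and height (world z) of each of ratchet, tray below 0.008 m and angle between tray's own z axis and vertical below 0.05 rad); the robot touches nothing.
It fails at once if the small socket is moved more than 20 mm (distance of socket_small from where it was at the start of the episode above 0.02 m).
It fails at once if the wrench is moved more than 20 mm (distance of wrench from where it was at the start of the episode above 0.02 m).
It fails at once if the jar is moved more than 20 mm (distance of jar from where it was at the start of the episode above 0.02 m).
It fails at once if the tape measure is moved more than 20 mm (distance of tape from where it was at the start of the episode above 0.02 m).
It also fails if it takes over 72 s, if anything falls off the work surface, if the arm or the gripper's body presses on something with over 40 N, if the wrist force passes 120 N, or if a joint passes its speed limit or range.

### The arm

A 6-joint arm with a two-finger parallel gripper is mounted at the origin on the work surface. World frame = base frame: x ahead of the robot, y to its left, z up, the work surface at z = 0. Lengths are in m, angles in rad, forces in N, time in s.
With the tool pointing down it reaches from about 0.35 to 0.775 m from the base axis. Payload 5.5 kg.
Tool frame: the origin (TCP) lies between the finger pads; the fingertips stand 11 mm ahead of it and the grasp point (between the pads) lies 8 mm behind it (bot.tcp_to_tips is the distance from the TCP to the fingertips, in m); z points along the fingers, y is the direction in which the jaws open and shut (so a half turn about z gives the same grasp; the last joint's range is limited). The gripper opens to 85 mm and grips with 20 to 120 N. Pads are 22 mm wide; open, the fingers measure 114 mm over their backs; the gripper's body (76 mm by 85 mm) begins 54 mm behind the grasp point. The pads swing forward as they close: fully open they stand 13 mm farther back than shut.
Start: joints at [-1.304, 0.313, 0.046, 1.304, 0, 1.431], TCP at [0.228, -0.528, 0.242] pointing down, gripper open.
Joint ranges: [-2.76, 2.76], [-0.86, 1.69], [-1.03, 1.26], [-2.2, 2.34], [-1.47, 1.5], [-3.14, 3.14]. Speed limits (rad/s): [2.57, 2.57, 3.14, 3.14, 3.14, 3.14].

### API

Orientations are given as [roll, pitch, yaw] about the fixed x, y, z axes, in that order (R = Rz(yaw) Ry(pitch) Rx(roll)).
In Python, from station import bot gives the robot as it stands. Calls block until the motion is done:
- bot.reach(position, orientation): joint-space move of the TCP to a pose.
- bot.line_to(position, max_speed=0.15, rotation=None, force_limit=None): straight line of the TCP; rotation=None keeps the orientation; max_speed is the mean speed in m/s. With force_limit (N) it stops when the force on the tool has changed by that much, and returns True; else False.
- bot.move_joints(angles): joint-space move.
- bot.release() and bot.clamp(): open the fingers fully, or close them until they stop; the grip force is fixed at half the most.
- bot.wait(seconds).
- bot.solve_ik(position, orientation): joint angles nearest the present ones, or None.
- bot.get_obs(): the state.
- bot.capture(name): name is "scene" or "side" or "wrist"; returns a dict with "img" (400x640x3 uint8, blue, green, red), "range_z" (400x640 float32, m along the optical axis (not along the pixel's ray), 0 where there is no reading), "camera_matrix" (3x3 intrinsics, pixels), "T" (4x4, takes a point from camera to world coordinates). Camera axes: x right, y down, z forward; pixel columns grow to the right and rows downward; lengths in m; the calibration is good to about 2 mm. A picture is of the moment at which its call begins.
A pose or a line that the arm cannot do raises bot.MotionError and nothing moves.
- bot.close_job(): hands the job in, once; it reports no verdict.
Trained networks look in a picture, given as the dict that the camera call returned (one of the last four; its "shot" number tells which), for a name from the list of things; names that differ only in an ending like _2 or _b are one class to them, and where a whole thing is asked for, a point or a joint stands for the part that bears it (a point fixed in the world has none). Each returns a list of dicts, best first, with "conf" (0 to 1); they miss things now and then, are a little off and sometimes report something else, mostly with a low value. They report only what shows in the picture. A call takes as long as a camera call. They do not tell look-alikes from the thing itself.
- bot.spot_in(picture, label): "uv" ([column, row] in pixels, amid what is visible of it).
- bot.silhouettes(picture, label): "region" (400x640 bool, what is visible of it) and "uv" ([column, row] in pixels, amid what is visible of it).
- bot.place_of(picture, label): "uv" ([column, row] in pixels: a listed point, or the origin of a listed thing).
The state is a dict: "clock": time; "qpos": joint angles; "qd": joint speeds; "joint_efforts": joint torques, N m; "eef_pos": TCP position; "eef_rot": TCP orientation; "force": force on the tool from outside, world axes, zero at the start; "wrist_torque": the same for the moment, N m; "finger_gap": finger opening in m.
Only numpy, scipy, OpenCV 4.12 (cv2) and the standard library are available. Lean on these libraries where they do the work, as an engineer would, in place of code of your own. Each camera call takes 0.05 s, during which the arm holds its last target.

## Working session

There is one attempt and no reset: what is moved stays moved. The work goes in short steps, each a Python script; the robot and the scene stay as the last script left them, time stands still between calls to the robot, and variables do not carry over. Pictures are saved under pics/ and viewed, and the job is handed in when it is done.

```bash
ls; mkdir -p pics
python3 - <<'E'
from station import bot
import cv2,numpy as np
for n in ["scene","side","wrist"]:
    p=bot.capture(n); cv2.imwrite(f"pics/{n}0.png",p["img"]); print(n,p["camera_matrix"].round(1).tolist(),p["T"].round(3).tolist())
    np.savez(f"pics/{n}0.npz",img=p["img"],z=p["range_z"],K=p["camera_matrix"],T=p["T"])
print(bot.get_obs())
E
```

```text
pics
scene [[402.0, 0.0, 314.6], [0.0, 402.0, 203.0], [0.0, 0.0, 1.0]] [[0.82, 0.398, -0.412, 0.989], [0.573, -0.559, 0.599, -0.641], [0.008, -0.727, -0.686, 0.765], [0.0, 0.0, 0.0, 1.0]]
side [[506.8, 0.0, 316.3], [0.0, 506.8, 195.1], [0.0, 0.0, 1.0]] [[-0.97, -0.182, 0.159, 0.365], [-0.241, 0.702, -0.67, 0.855], [0.01, -0.688, -0.725, 0.993], [0.0, 0.0, 0.0, 1.0]]
wrist [[279.1, 0.0, 318.5], [0.0, 279.1, 197.0], [0.0, 0.0, 1.0]] [[0.395, -0.888, -0.236, 0.287], [-0.919, -0.382, -0.1, -0.503], [-0.001, 0.257, -0.967, 0.374], [0.0, 0.0, 0.0, 1.0]]
{'clock': 0.15, 'qpos': array([-1.30358601e+00,  3.13858846e-01,  4.52761555e-02,  1.30362322e+00,
        2.75249521e-05,  1.43115508e+00]), 'qd': array([-0.00127799, -0.00060184,  0.00269518, -0.00162305,  0.00025937,
       -0.00153665]), 'joint_efforts': array([ 1.76016802e-03, -4.81064987e+01,  2.98815340e+01,  1.39247222e-02,
       -1.24909716e-04, -1.74953470e-05]), 'eef_pos': array([ 0.22742011, -0.52772438,  0.24161092]), 'eef_rot': array([-3.14020062e+00, -2.23453531e-04,  4.06851386e-01]), 'force': array([-0.79707443,  0.53055055,  0.80804698]), 'wrist_torque': array([ 0.00201214, -0.0104864 ,  0.02259   ]), 'finger_gap': 0.085505772458029}
```

View pics/scene0.png

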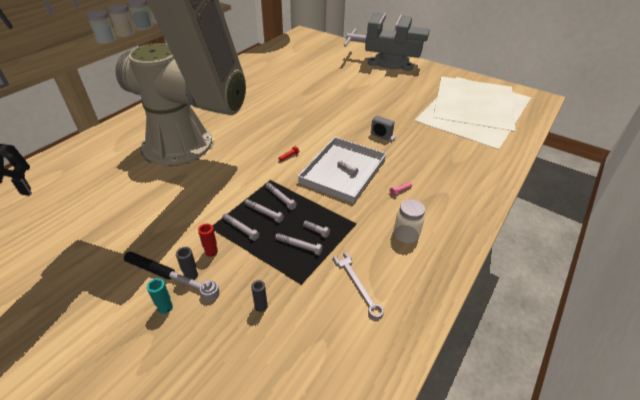

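View pics/side0.png

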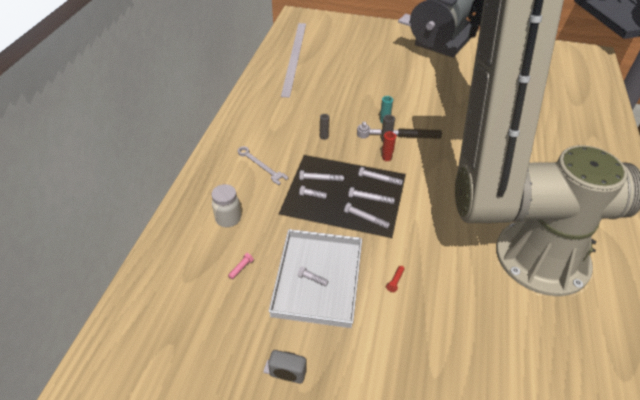

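View pics/wrist0.png

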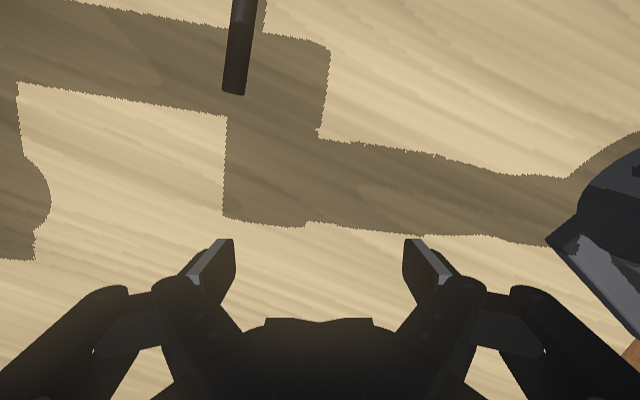

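```bash
cat > h.py <<'E'
import numpy as np,cv2
from station import bot
def world(p,uv,z=None):
    K,T=p["camera_matrix"],p["T"]
    r=np.array([(uv[0]-K[0,2])/K[0,0],(uv[1]-K[1,2])/K[1,1],1.])
    if z is None:
        return T[:3,:3]@(r*p["range_z"][int(round(uv[1])),int(round(uv[0]))])+T[:3,3]
    d=T[:3,:3]@r; return T[:3,3]+d*(z-T[2,3])/d[2]
def cloud(p,mask=None):
    z=p["range_z"]; m=z>0
    if mask is not None: m&=mask
    v,u=np.nonzero(m); K=p["camera_matrix"]; d=z[v,u]
    P=np.stack([(u-K[0,2])/K[0,0]*d,(v-K[1,2])/K[1,1]*d,d],1)
    return P@p["T"][:3,:3].T+p["T"][:3,3],u,v
E
python3 - <<'E'
from h import *
ps={n:bot.capture(n) for n in ["scene","side"]}
for n,p in ps.items():
    for lab in ["long1","short1","socket_large","socket_small","ratchet","drive_seat","tray"]:
        rs=bot.place_of(p,lab) if lab=="drive_seat" else bot.silhouettes(p,lab)
        for r in rs:
            if r["conf"]<0.25: continue
            if "region" in r:
                P,_,_=cloud(p,r["region"]); 
                c=p["img"][r["region"]].mean(0).astype(int)
                if len(P): print(n,lab,round(r["conf"],2),np.round(r["uv"]),r["region"].sum(),P.min(0).round(3),P.max(0).round(3),np.median(P,0).round(3),c)
            else: print(n,lab,round(r["conf"],2),r["uv"],world(p,r["uv"],0.03).round(4))
    cv2.imwrite(f"pics/{n}_crop.png",cv2.resize(p["img"][230:330,110:290] if n=="scene" else p["img"][80:240,230:450],None,fx=3.6,fy=3.6,interpolation=cv2.INTER_CUBIC)[:600,:800])
E
```

```text
scene long1 0.88 [299. 246.] 336 [ 0.528 -0.145 -0.   ] [ 0.646 -0.103  0.028] [ 0.593 -0.127  0.017] [112 112 121]
scene long1 0.75 [381. 127.] 475 [ 0.441  0.409 -0.006] [0.568 0.54  0.062] [0.526 0.417 0.036] [63 67 72]
scene long1 0.73 [284. 197.] 176 [ 0.383 -0.041  0.002] [0.498 0.006 0.026] [ 0.456 -0.021  0.017] [110 109 118]
scene long1 0.69 [238. 227.] 264 [ 0.368 -0.182 -0.   ] [ 0.488 -0.146  0.027] [ 0.436 -0.168  0.017] [116 115 125]
scene long1 0.53 [265. 212.] 279 [ 0.38  -0.099 -0.002] [ 0.5   -0.065  0.027] [ 0.448 -0.089  0.016] [107 106 115]
scene short1 0.65 [290. 155.] 145 [ 0.312  0.116 -0.006] [0.36  0.217 0.025] [0.341 0.159 0.012] [ 43  55 148]
scene short1 0.5 [350. 166.] 132 [ 0.492  0.181 -0.001] [0.562 0.227 0.027] [0.536 0.196 0.016] [108 107 116]
scene short1 0.47 [399. 189.] 125 [ 0.673  0.177 -0.002] [0.717 0.243 0.023] [0.698 0.195 0.013] [103  91 161]
scene socket_large 0.95 [206. 237.] 450 [ 0.349 -0.281 -0.003] [ 0.441 -0.195  0.087] [ 0.432 -0.268  0.06 ] [ 22  26 107]
scene socket_large 0.84 [159. 295.] 601 [ 0.386 -0.449 -0.003] [ 0.473 -0.415
[... 2129 characters left out ...]
   ] [ 0.458 -0.267  0.085] [ 0.436 -0.326  0.07 ] [68 74 86]
side socket_large 0.38 [264. 170.] 366 [ 0.68  -0.19  -0.006] [ 0.846 -0.072  0.013] [ 0.748 -0.126  0.006] [159 164 176]
side socket_small 0.59 [310. 278.] 202 [0.49  0.193 0.008] [0.56  0.22  0.028] [0.529 0.209 0.018] [172 167 174]
side socket_small 0.57 [325. 127.] 236 [ 0.606 -0.42  -0.003] [ 0.658 -0.286  0.081] [ 0.618 -0.296  0.048] [74 83 92]
side ratchet 0.71 [408. 134.] 635 [ 0.276 -0.42  -0.005] [ 0.527 -0.32   0.05 ] [ 0.38  -0.363  0.019] [83 90 98]
side drive_seat 0.74 [360.2, 124.1] [ 0.5196 -0.355   0.03  ]
side tray 0.81 [320. 283.] 6839 [ 0.414  0.051 -0.005] [0.615 0.325 0.03 ] [0.515 0.206 0.002] [199 198 200]
```

View pics/scene_crop.png

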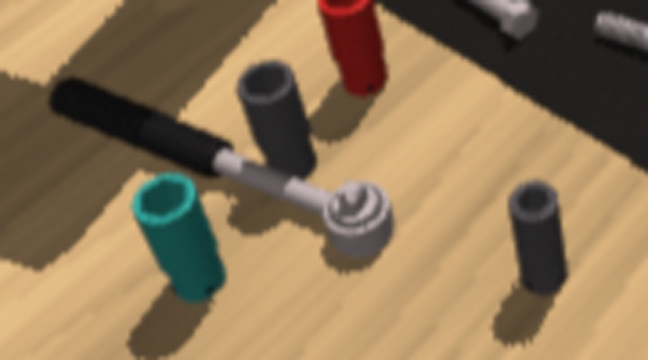

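View pics/side_crop.png

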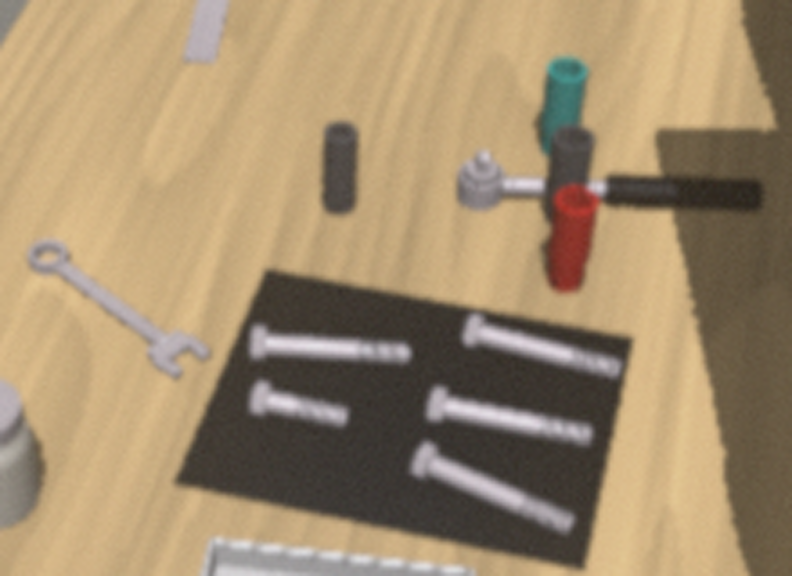

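Candidates for the large socket in scene: red (206,237), turquoise (159,295), dark by the handle (184,261), dark slim (262,297). By description it is the wider, 85 mm dark one at (184,261). In the tray is a short bolt (350,166); the mat has four longs, and the three at the left (238,227), (265,212), (284,197) are convenient. Checking the tool area from above.

Run:
```python
from h import *
import math
t=bot.get_obs()["clock"]
bot.reach([0.40,-0.35,0.27],[math.pi,0,0])
p=bot.capture("wrist"); print(bot.get_obs()["clock"]-t)
cv2.imwrite("pics/w1.png",p["img"])
np.savez("pics/w1.npz",img=p["img"],range_z=p["range_z"],camera_matrix=p["camera_matrix"],T=p["T"])
print(p["T"].round(3).tolist())
for l in ["drive_seat","ratchet","socket_large","socket_small"]:
    for r in bot.place_of(p,l): print(l,r["uv"],round(r["conf"],2),world(p,r["uv"],.03 if l=="drive_seat" else 0).round(4))
```

```text
1.0333
[[-0.001, -0.966, -0.257, 0.465], [-1.0, 0.001, -0.0, -0.351], [0.001, 0.257, -0.966, 0.402], [0.0, 0.0, 0.0, 1.0]]
drive_seat [318.8, 87.1] 0.97 [ 0.5081 -0.3517  0.03  ]
ratchet [316.5, 90.0] 0.68 [ 0.5079 -0.3487  0.    ]
ratchet [70.6, 143.5] 0.6 [0.4368 0.0005 0.    ]
socket_large [258.5, 154.2] 0.95 [ 0.4215 -0.2653  0.    ]
socket_large [375.2, 129.4] 0.72 [ 0.456  -0.4309  0.    ]
socket_large [310.3, 146.1] 0.55 [ 0.4329 -0.3397  0.    ]
socket_small [319.4, 86.7] 0.45 [ 0.5121 -0.3526  0.    ]
```

View pics/w1.png

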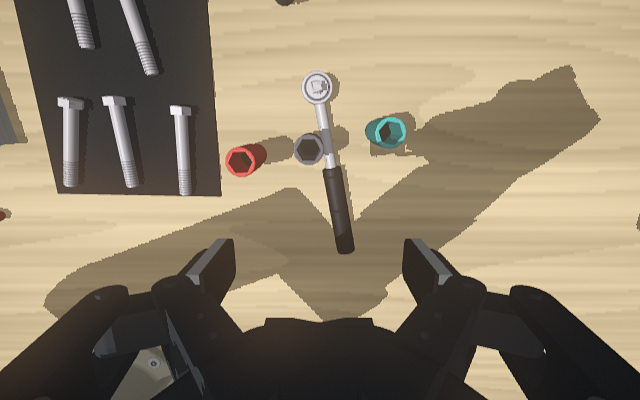

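The view shows ratchet head (318,87), large socket (309,149) touching/near the handle, red (245,160), turquoise (386,131), three longs at (71,140), (120,140), (183,150).

Run:
```python
import numpy as np,cv2
d=dict(np.load("pics/w1.npz")); p=d
import sys; 
from h import world,cloud
cv2.imwrite("pics/w1c.png",cv2.resize(d["img"][60:180,220:420],None,fx=4,fy=4,interpolation=cv2.INTER_CUBIC))
P,u,v=cloud(p)
# top rims
for nm,c in [("large",(.433,-.34)),("red",(.42,-.265)),("turq",(.456,-.431)),]:
    m=(P[:,2]>.075)&(np.hypot(P[:,0]-c[0],P[:,1]-c[1])<.035)
    Q=P[m]; h,_=(cv2.minEnclosingCircle((Q[:,:2]*1000).astype(np.float32)),0)
    print(nm,m.sum(),h,Q[:,2].max())
# ratchet handle
m=(P[:,2]>.008)&(P[:,2]<.04)&(P[:,0]<.48)&(P[:,0]>.28)&(P[:,1]<-.345)&(P[:,1]>-.41)
Q=P[m]
for a in np.arange(.28,.48,.02):
    s=Q[(Q[:,0]>=a)&(Q[:,0]<a+.02)]
    if len(s): print(round(a+.01,3),len(s),s[:,1].min().round(4),s[:,1].max().round(4),s[:,2].max().round(3))
```

```text
large 18868 ((422.1038513183594, -340.6565856933594), 31.872529983520508) 0.3633698709837731
red 11007 ((416.10955810546875, -271.19940185546875), 28.31502342224121) 0.36027610163591073
turq 468 ((455.09832763671875, -430.33416748046875), 17.378236770629883) 0.08790386601567562
0.29 221 -0.405 -0.3759 0.029
0.31 233 -0.4014 -0.3713 0.029
0.33 242 -0.3976 -0.368 0.029
0.35 253 -0.3941 -0.3648 0.029
0.37 261 -0.3894 -0.3605 0.029
0.39 272 -0.3858 -0.3562 0.029
0.41 215 -0.3829 -0.3562 0.029
0.43 196 -0.3727 -0.3454 0.04
0.45 180 -0.3683 -0.3455 0.039
0.47 181 -0.3654 -0.348 0.023
```

View pics/w1c.png

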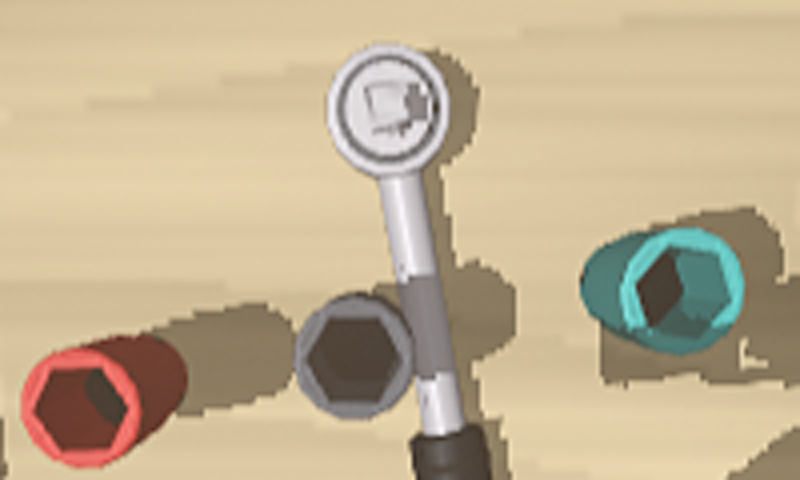

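Run:
```python
from h import *
import math
p=dict(np.load("pics/w1.npz")); print("large top",world(p,(308.5,149),.085).round(4))
bot.reach([0.495,-0.315,0.115],[math.pi,0.35,0])
p=bot.capture("wrist"); print(bot.get_obs()["clock"])
cv2.imwrite("pics/w2.png",p["img"])
np.savez("pics/w2.npz",img=p["img"],range_z=p["range_z"],camera_matrix=p["camera_matrix"],T=p["T"])
```

```text
large top [ 0.4365 -0.34    0.085 ]
3.0083
```

View pics/w2.png

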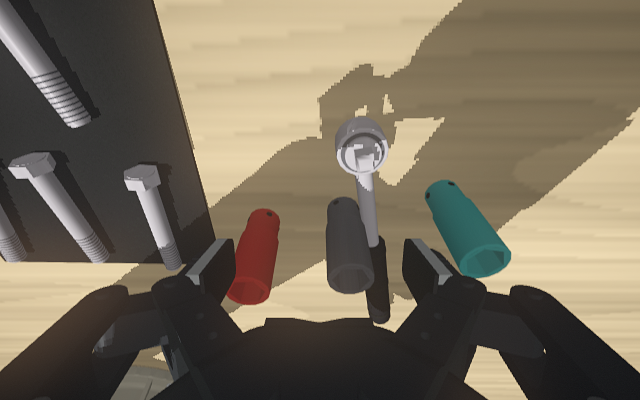

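Run:
```python
import cv2
im=cv2.imread("pics/w2.png")
c=cv2.resize(im[185:305,300:400],None,fx=5,fy=5,interpolation=cv2.INTER_CUBIC); c=cv2.convertScaleAbs(c,alpha=2.2)
cv2.imwrite("pics/w2c.png",c)
c=cv2.resize(im[105:185,320:410],None,fx=7,fy=7,interpolation=cv2.INTER_CUBIC)
cv2.imwrite("pics/w2d.png",c)
```

```text
(no output)
```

View pics/w2c.png

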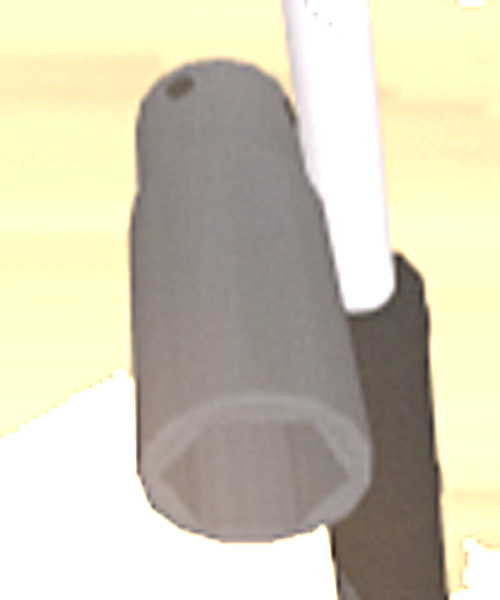

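View pics/w2d.png

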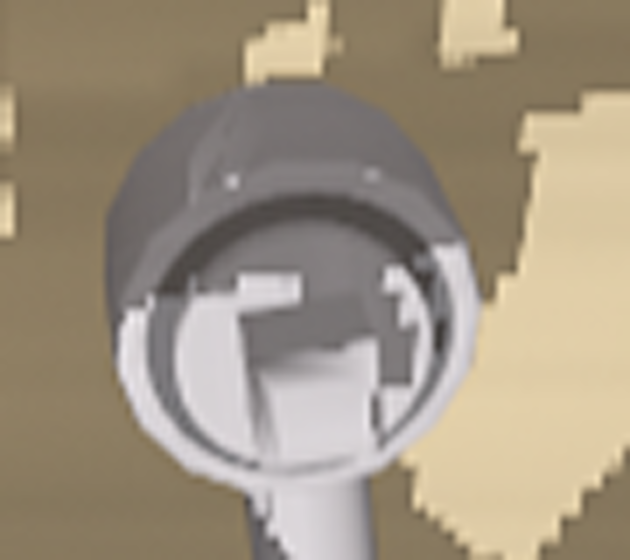

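Run:
```python
import numpy as np
from h import world
p=dict(np.load("pics/w2.npz"))
a=world(p,(336,202),.0075); b=world(p,(358.2,207),.0075)
print(a,b)
# top centre from w2
print(world(p,(300+255/5,185+467/5),.085))
c=np.array([.4365,-.340])
for q in (a,b): d=q[:2]-c; print(np.hypot(*d),np.degrees(np.arctan2(d[1],d[0])))
P1=dict(np.load("pics/w1.npz"))
# head rim circle centre in w1 crop (389,110)/4; head top z=.03?
print(world(P1,(220+388/4,60+109/4),.03))
import cv2
```

```text
[ 0.44858682 -0.3324914   0.0075    ] [ 0.44273534 -0.35362841  0.0075    ]
[ 0.43595651 -0.33984945  0.085     ]
0.014229200892954248 31.849464593109605
0.014987094533580608 -65.41472444285749
[ 0.50791645 -0.34949402  0.03      ]
```

Run:
```python
import numpy as np,cv2
from h import world,cloud
for f in ("w1","w2"):
    p=dict(np.load(f"pics/{f}.npz")); P,u,v=cloud(p)
    m=(np.hypot(P[:,0]-.508,P[:,1]+.35)<.014)&(P[:,2]>.034)&(P[:,2]<.055); Q=P[m]
    print(f,"drive",len(Q),Q.min(0).round(4),Q.max(0).round(4),Q.mean(0).round(4))
    t=Q[Q[:,2]>.043]; print(" top",len(t),t.mean(0).round(4),t.min(0).round(4),t.max(0).round(4))
    m=(np.hypot(P[:,0]-.508,P[:,1]+.35)<.03)&(P[:,2]>.027)&(P[:,2]<.033); Q=P[m]
    (c,r)=cv2.minEnclosingCircle((Q[:,:2]*1000).astype(np.float32)); print(" shoulder",len(Q),c,r)
p=dict(np.load("pics/w2.npz")); print(world(p,(362.7,151.4),.03))
```

```text
w1 drive 130 [ 0.5013 -0.3557  0.0352] [ 0.5158 -0.3423  0.0483] [ 0.5081 -0.3491  0.0446]
 top 101 [ 0.5088 -0.3489  0.0456] [ 0.5031 -0.3556  0.043 ] [ 0.5156 -0.3424  0.0483]
 shoulder 453 (508.9457702636719, -348.7119140625) 19.272245407104492
w2 drive 393 [ 0.5014 -0.3561  0.034 ] [ 0.5165 -0.3416  0.0479] [ 0.5112 -0.348   0.0432]
 top 249 [ 0.5099 -0.3484  0.0455] [ 0.5024 -0.355   0.0431] [ 0.5154 -0.3416  0.0479]
 shoulder 943 (509.4891052246094, -348.5557861328125) 19.00238037109375
[ 0.51092174 -0.34883601  0.03      ]
```

Run:
```python
import numpy as np,cv2
from h import world,cloud
for f in ("w1","w2"):
    p=dict(np.load(f"pics/{f}.npz")); P,u,v=cloud(p)
    for c0 in ((.436,-.34),(.421,-.268),(.455,-.431)):
        m=(np.hypot(P[:,0]-c0[0],P[:,1]-c0[1])<.025)&(P[:,2]>.081)&(P[:,2]<.09); Q=P[m]
        (c,r)=cv2.minEnclosingCircle((Q[:,:2]*1000).astype(np.float32)); print(f,len(Q),np.round(c,1),round(r,1))
p=dict(np.load("pics/scene0.npz")); p={"range_z":p["z"],"camera_matrix":p["K"],"T":p["T"]}
P,u,v=cloud(p)
for c0 in ((.436,-.34),(.62,-.3)):
    m=(np.hypot(P[:,0]-c0[0],P[:,1]-c0[1])<.03)&(P[:,2]>.072)&(P[:,2]<.09); Q=P[m]
    (c,r)=cv2.minEnclosingCircle((Q[:,:2]*1000).astype(np.float32)); print("scene",len(Q),np.round(c,1),round(r,1),Q[:,2].max())
```

```text
w1 368 [ 436.5 -339.3] 17.5
w1 383 [ 422.9 -261.8] 17.5
w1 404 [ 455.1 -430.5] 17.3
w2 904 [ 436.5 -339.7] 17.9
w2 741 [ 422.2 -261.6] 18.4
w2 1120 [ 455.5 -430.8] 18.3
scene 164 [ 436.4 -340.9] 18.6 0.08595806861054744
scene 95 [ 621.3 -309.3] 14.3 0.07917656163591158
```

Run:
```python
from h import *
import math
pi=math.pi
for y in (90,100,-90,-80,71,-99,-109):
    for pos in ([.4365,-.3395,.062],[.509,-.3487,.095]):
        q=bot.solve_ik(pos,[pi,0,math.radians(y)]); print(y,None if q is None else np.round(q,2))
```

```text
90 [-0.81  0.39 -0.31  0.87  0.    0.76]
90 [-0.73  0.47 -0.09  1.01  0.    0.84]
100 [-0.81  0.39 -0.31  0.87  0.    0.59]
100 [-0.73  0.47 -0.09  1.01  0.    0.67]
-90 [-0.81  0.39 -0.31  0.87  0.   -2.38]
-90 [-0.73  0.47 -0.09  1.01  0.   -2.3 ]
-80 [-0.81  0.39 -0.31  0.87  0.   -2.55]
-80 [-0.73  0.47 -0.09  1.01  0.   -2.48]
71 [-0.81  0.39 -0.31  0.87  0.    1.1 ]
71 [-0.73  0.47 -0.09  1.01  0.    1.17]
-99 [-0.81  0.39 -0.31  0.87  0.   -2.22]
-99 [-0.73  0.47 -0.09  1.01  0.   -2.14]
-109 [-0.81  0.39 -0.31  0.87  0.   -2.05]
-109 [-0.73  0.47 -0.09  1.01  0.   -1.97]
```

Run:
```python
from h import *
import math
pi=math.pi; R=math.radians
t=bot.get_obs()["clock"]
bot.reach([.4365,-.3395,.15],[pi,0,R(100)])
print("hit",bot.line_to([.4365,-.3395,.062],max_speed=.15,force_limit=15))
bot.clamp(); o=bot.get_obs(); print(o["finger_gap"],o["eef_pos"],o["force"],o["clock"])
bot.line_to([.4365,-.3395,.132],max_speed=.12)
o=bot.get_obs(); print(o["finger_gap"],o["eef_pos"],o["force"],o["clock"])
bot.line_to([.509,-.3487,.132],max_speed=.12,rotation=[pi,0,R(81)])
o=bot.get_obs(); print(o["finger_gap"],o["eef_pos"],o["force"],o["clock"])
for n in("side","scene","wrist"):
    p=bot.capture(n); cv2.imwrite(f"pics/{n}3.png",p["img"])
    c=(slice(170,330),slice(120,320)) if n=="scene" else (slice(60,180),slice(290,450))
    if n!="wrist": cv2.imwrite(f"pics/{n}3c.png",cv2.resize(p["img"][c],None,fx=4,fy=3.75 if n=="scene" else 4,interpolation=cv2.INTER_CUBIC))
```

```text
hit False
0.034031925799316264 [ 0.43675815 -0.33989846  0.06287349] [-1.85100911 -0.15763733  5.42821104] 5.9833
0.03349049846827368 [ 0.43602085 -0.33898857  0.13104297] [ 0.51681844  0.24395857 -3.12904449] 6.7167
0.03384137338534294 [ 0.50813344 -0.34812613  0.13094507] [-0.64447576  1.20573755 -3.15016192] 7.475
```

View pics/scene3c.png

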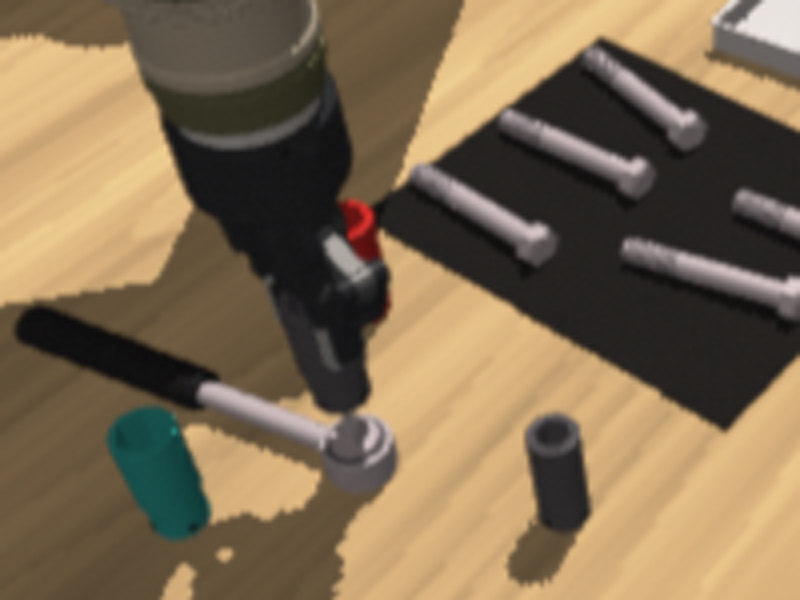

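View pics/wrist3.png

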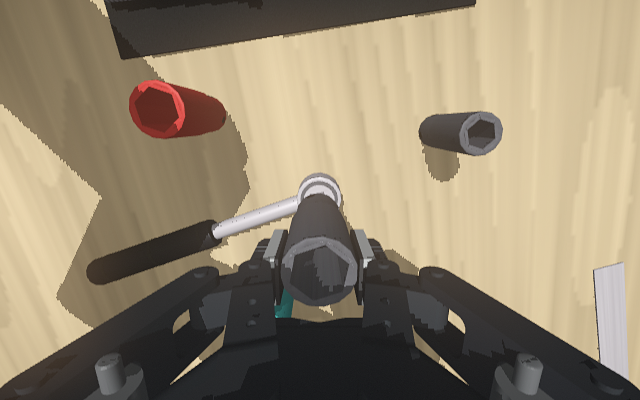

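Run:
```python
from h import *
bot.line_to([.509,-.3487,.112],max_speed=.1)
o=bot.get_obs(); print(o["eef_pos"],o["force"])
h=bot.line_to([.509,-.3487,.089],max_speed=.03,force_limit=28)
o=bot.get_obs(); print(h,o["eef_pos"],o["force"],o["wrist_torque"],o["clock"])
p=bot.capture("wrist"); cv2.imwrite("pics/w4.png",p["img"])
p=bot.capture("scene"); cv2.imwrite("pics/s4.png",cv2.resize(p["img"][170:330,120:320],None,fx=4,fy=3.75,interpolation=cv2.INTER_CUBIC))
```

```text
[ 0.50820654 -0.34825067  0.11151156] [-0.64990452 -0.09871168 -3.35691938]
True [ 0.50894535 -0.34900077  0.0928861 ] [-0.85664247  0.78060474  4.5520303 ] [ 0.19380933  0.20145741 -0.00496616] 8.6583
```

View pics/s4.png

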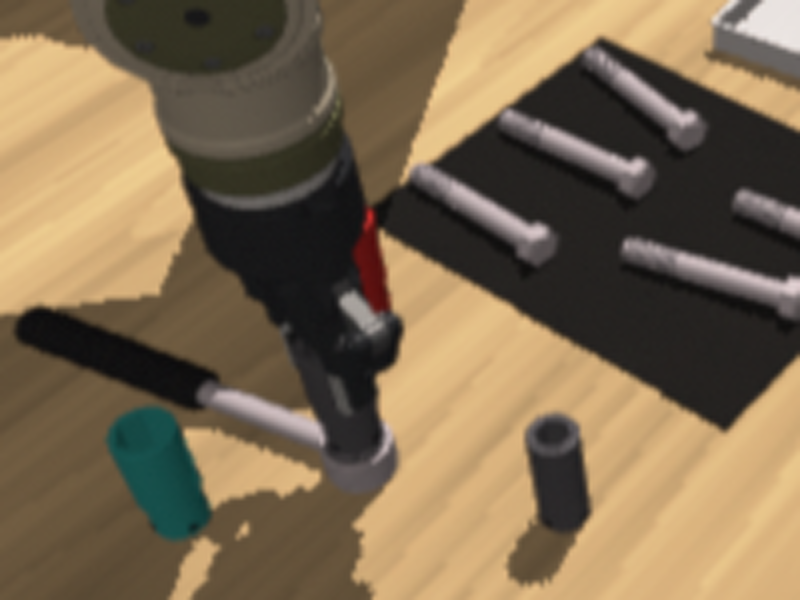

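View pics/w4.png

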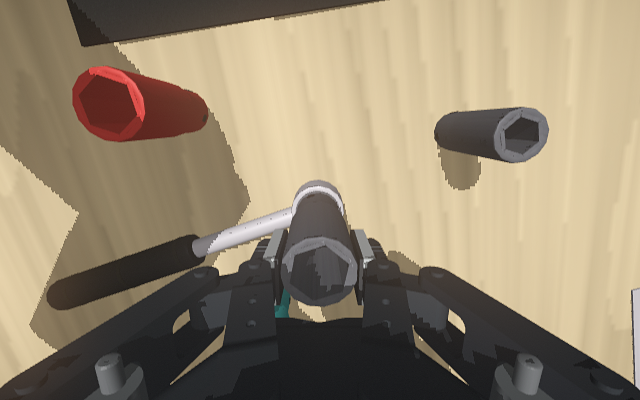

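Run:
```python
from h import *
h=bot.line_to([.509,-.3487,.088],max_speed=.03,force_limit=40)
o=bot.get_obs(); print(h,o["eef_pos"],o["force"])
bot.line_to([.509,-.3487,.0925],max_speed=.05)
o=bot.get_obs(); print(o["eef_pos"],o["force"])
bot.release()
bot.line_to([.509,-.3487,.18],max_speed=.2)
bot.wait(.1)
o=bot.get_obs(); print(o["eef_pos"],o["clock"])
p=bot.capture("wrist"); cv2.imwrite("pics/w5.png",p["img"])
P,u,v=cloud(p)
m=(np.hypot(P[:,0]-.509,P[:,1]+.3487)<.025)&(P[:,2]>.1)&(P[:,2]<.13); Q=P[m]
print(len(Q),Q[:,2].max(),np.percentile(Q[:,2],[50,90])); print(cv2.minEnclosingCircle((Q[Q[:,2]>.112][:,:2]*1000).astype(np.float32)))
for n in("scene","side"):
    p=bot.capture(n); P,u,v=cloud(p)
    m=(np.hypot(P[:,0]-.509,P[:,1]+.3487)<.03)&(P[:,2]>.1)&(P[:,2]<.13); Q=P[m]
    if len(Q): print(n,len(Q),np.percentile(Q[:,2],[50,90,100]))
    if n=="scene": cv2.imwrite("pics/s5.png",cv2.resize(p["img"][190:310,120:270],None,fx=5,fy=5,interpolation=cv2.INTER_CUBIC))
    for l in ("ratchet",):
        pass
    np.savez(f"pics/{n}5.npz",img=p["img"],range_z=p["range_z"],camera_matrix=p["camera_matrix"],T=p["T"])
```

```text
True [ 0.50904179 -0.34906762  0.09290659] [-2.09139706  1.23687901  7.04398813]
[ 0.5093564  -0.34884839  0.09294026] [-0.44587832 -0.0733477   3.67178325]
[ 0.50813319 -0.34796231  0.17801002] 10.4667
1194 0.11774895495534413 [0.11524156 0.11643744]
((508.80157470703125, -347.668701171875), 17.48320198059082)
scene 207 [0.11073382 0.11410077 0.11608924]
side 101 [0.10940036 0.11406559 0.11622693]
```

View pics/s5.png

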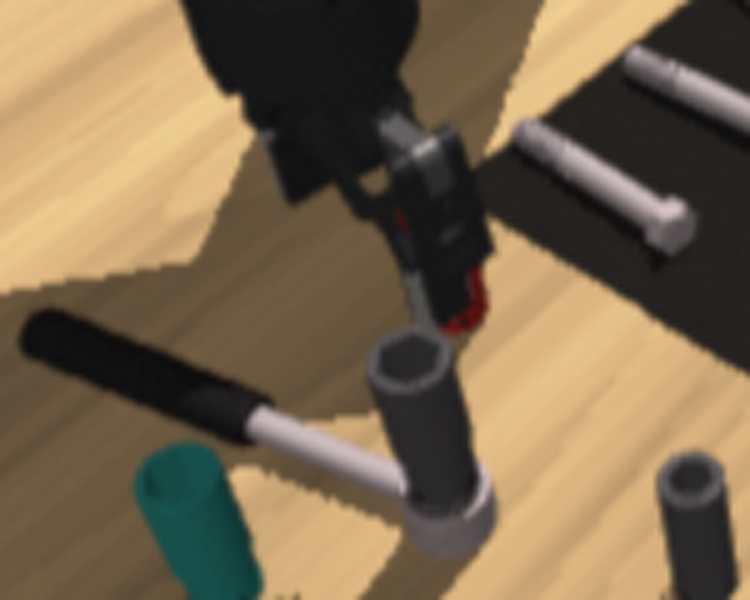

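View pics/w5.png

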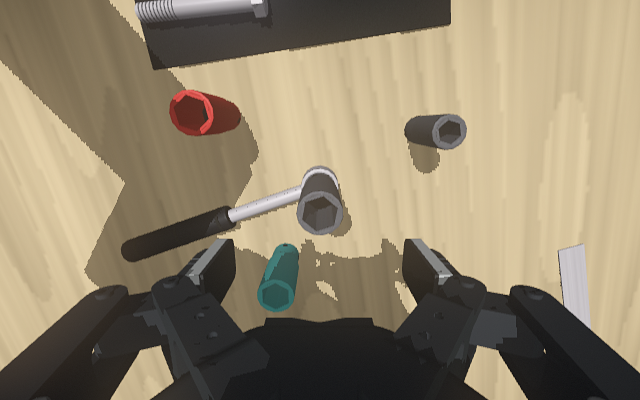

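Socket seated: rim height 0.115 (30+85), centred on the seat. Now the bolts and tray.

Run:
```python
import numpy as np,cv2
from h import cloud
Ps=[]
for f in ("scene0","side0"):
    d=np.load(f"pics/{f}.npz"); p={"range_z":d["z"],"camera_matrix":d["K"],"T":d["T"]}
    P,u,v=cloud(p); Ps.append(P)
A=np.vstack(Ps)
def fit(name,x0,x1,y0,y1,zf):
    for nm,P in (("sc",Ps[0]),("si",Ps[1]),("both",A)):
        m=(P[:,0]>x0)&(P[:,0]<x1)&(P[:,1]>y0)&(P[:,1]<y1)&(P[:,2]>zf+.009)&(P[:,2]<zf+.03); Q=P[m][:,:2]
        if len(Q)<20: print(name,nm,len(Q)); continue
        vx,vy,cx,cy=cv2.fitLine(Q.astype(np.float32),cv2.DIST_HUBER,0,.002,.01).ravel()
        if vx<0: vx,vy=-vx,-vy
        s=(Q-[cx,cy])@[vx,vy]; lo,hi=np.percentile(s,[.5,99.5]); w=np.abs((Q-[cx,cy])@[-vy,vx])
        mid=np.array([cx,cy])+(lo+hi)/2*np.array([vx,vy])
        print(name,nm,len(Q),"mid",mid.round(4),"yaw",np.degrees(np.arctan2(vy,vx)).round(1),"len",(hi-lo).round(3),"w lo/hi",w[s<lo+.01].max().round(3),w[s>hi-.01].max().round(3))
fit("A",.35,.505,-.20,-.13,.003)
fit("B",.35,.51,-.125,-.055,.003)
fit("C",.35,.51,-.047,.025,.003)
fit("shortT",.47,.59,.16,.25,.003)
fit("longD",.515,.66,-.16,-.09,.003)
fit("shortM",.54,.64,-.085,-.03,.003)
for nm,P in (("sc",Ps[0]),("si",Ps[1])):
    m=(P[:,0]>.38)&(P[:,0]<.65)&(P[:,1]>.04)&(P[:,1]<.36)&(P[:,2]>.021)&(P[:,2]<.028)&~((P[:,0]>.47)&(P[:,0]<.59)&(P[:,1]>.15)&(P[:,1]<.25))
    Q=P[m][:,:2]; print(nm,len(Q),cv2.minAreaRect((Q*1000).astype(np.float32)))
# small check heights in tray floor
```

```text
A sc 237 mid [ 0.4281 -0.1685] yaw -5.3 len 0.118 w lo/hi 0.008 0.014
A si 207 mid [ 0.4266 -0.1583] yaw -3.6 len 0.118 w lo/hi 0.009 0.015
A both 444 mid [ 0.4273 -0.1631] yaw -5.0 len 0.12 w lo/hi 0.011 0.019
B sc 224 mid [ 0.439  -0.0888] yaw -0.1 len 0.121 w lo/hi 0.008 0.017
B si 239 mid [ 0.4371 -0.0789] yaw 2.4 len 0.119 w lo/hi 0.008 0.016
B both 463 mid [ 0.4381 -0.0833] yaw 1.7 len 0.12 w lo/hi 0.012 0.018
C sc 189 mid [ 0.4378 -0.0156] yaw -15.5 len 0.121 w lo/hi 0.006 0.015
C si 254 mid [ 0.4379 -0.0062] yaw -14.0 len 0.119 w lo/hi 0.008 0.013
C both 443 mid [ 0.4385 -0.0107] yaw -15.6 len 0.122 w lo/hi 0.01 0.015
shortT sc 105 mid [0.5251 0.1983] yaw -14.1 len 0.071 w lo/hi 0.008 0.016
shortT si 210 mid [0.5249 0.2083] yaw -11.5 len 0.07 w lo/hi 0.009 0.012
shortT both 315 mid [0.5257 0.2046] yaw -13.2 len 0.072 w lo/hi 0.01 0.016
longD sc 274 mid [ 0.5864 -0.1281] yaw 9.8 len 0.119 w lo/hi 0.008 0.013
longD si 207 mid [ 0.5828 -0.1188] yaw 12.4 len 0.118 w lo/hi 0.008 0.011
longD both 481 mid [ 0.5848 -0.124 ] yaw 11.0 len 0.12 w lo/hi 0.012 0.016
shortM sc 156 mid [ 0.5921 -0.0617] yaw 0.9 len 0.071 w lo/hi 0.007 0.013
shortM si 147 mid [ 0.5909 -0.0519] yaw 4.9 len 0.068 w lo/hi 0.01 0.01
shortM both 303 mid [ 0.5919 -0.0562] yaw -0.2 len 0.071 w lo/hi 0.012 0.016
sc 325 ((515.801025390625, 195.32839965820312), (184.94839477539062, 236.8312225341797), 5.661375999450684)
si 647 ((515.2277221679688, 199.1875), (184.1270751953125, 236.61424255371094), 5.678750991821289)
```

Run:
```python
import numpy as np,cv2
from h import cloud,world
d=np.load("pics/side0.npz"); p={"range_z":d["z"],"camera_matrix":d["K"],"T":d["T"]}
for uv in ((307,157),(405,190),(394,233),(281,218)): print("mat",uv,world(p,uv,.003).round(3))
for uv in ((239,151),(282,178)): print("wrench",world(p,uv,.005).round(3))
P,_,_=cloud(p)
m=(P[:,0]>.6)&(P[:,0]<.9)&(P[:,1]>-.1)&(P[:,1]<.2)&(P[:,2]>.08)&(P[:,2]<.1); print("jar",cv2.minEnclosingCircle((P[m][:,:2]*1000).astype(np.float32)))
m=(P[:,0]>.4)&(P[:,0]<.7)&(P[:,1]>.35)&(P[:,1]<.55)&(P[:,2]>.045)&(P[:,2]<.07); print("tape",P[m].min(0),P[m].max(0))
```

```text
mat (307, 157) [ 0.646 -0.2    0.003]
mat (405, 190) [ 0.353 -0.138  0.003]
mat (394, 233) [0.361 0.02  0.003]
mat (281, 218) [0.651 0.043 0.003]
wrench [ 0.844 -0.173  0.005]
wrench [ 0.69  -0.097  0.005]
jar ((784.6131591796875, 75.06671905517578), 31.95669937133789)
tape [0.48300863 0.41563631 0.04524709] [0.55461234 0.45512367 0.06589296]
```

```bash
cat >> h.py <<'E'
import math
pi=math.pi; R=math.radians
def pick(x,y,yaw,off,z=.0165):
    c,s=math.cos(R(yaw)),math.sin(R(yaw)); x+=off*c; y+=off*s
    bot.reach([x,y,.09],[pi,0,R((yaw+360)%360-180 if 0 else yaw+180 if yaw<0 else yaw-180)])
    h=bot.line_to([x,y,z],max_speed=.15,force_limit=12)
    bot.clamp(); o=bot.get_obs(); print("grip",h,o["finger_gap"],o["eef_pos"],o["force"],o["clock"])
    bot.line_to([x,y,.09],max_speed=.2)
    o=bot.get_obs(); print("lift",o["finger_gap"],o["force"],o["clock"])
def put(x,y,yaw,off,z,drop=0.0):
    c,s=math.cos(R(yaw)),math.sin(R(yaw)); x+=off*c; y+=off*s
    bot.reach([x,y,.09],[pi,0,R(yaw+180 if yaw<0 else yaw-180)])
    h=bot.line_to([x,y,z+drop],max_speed=.12,force_limit=12)
    o=bot.get_obs(); print("down",h,o["eef_pos"],o["force"])
    bot.release()
    bot.line_to([x,y,.1],max_speed=.2)
    o=bot.get_obs(); print("put",o["finger_gap"],o["clock"])
E
python3 - <<'E'
from h import *
p=dict(np.load("pics/w1.npz"))
for uv in ((183,150),(121,142),(70,142)): print(world(p,uv,.015).round(3))
q=bot.solve_ik([.44,-.01,.0165],[pi,0,R(165)]);print(q.round(2))
bot.line_to([.509,-.3487,.2],max_speed=.2)
pick(.525,.2035,-12.8,.005)
p=bot.capture("wrist"); cv2.imwrite("pics/w6.png",p["img"])
E
```

```text
[ 0.429 -0.165  0.015]
[ 0.44  -0.082  0.015]
[ 0.44  -0.012  0.015]
[-0.21  0.27 -0.64  0.67  0.    0.06]
grip False 0.013304800390105098 [0.53001745 0.20235429 0.01698939] [-1.54223275 -1.06372992  5.55210787] 14.1917
lift 0.01367914485146164 [ 0.37496933 -0.48786512 -2.82342742] 14.7083
```

View pics/w6.png

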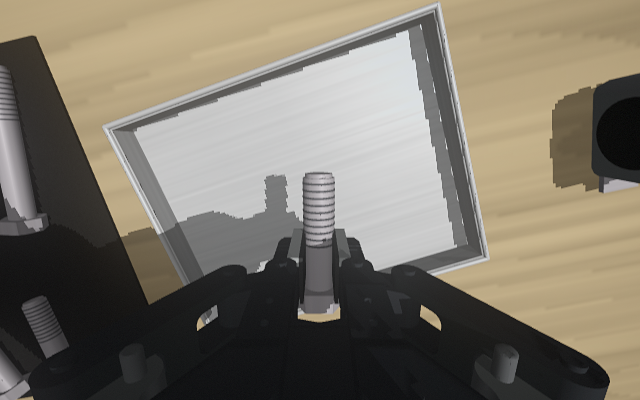

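The short bolt is held level by the shank (319,250), the tray is otherwise empty. Put it on the bench and go on with the first long.

Run:
```python
from h import *
put(.685,.01,-90,.005,.0145)
bot.line_to([.685,.005,.12],max_speed=.3)
pick(.438,-.011,-14.7,.006)
p=bot.capture("wrist"); cv2.imwrite("pics/w7.png",p["img"])
p=bot.capture("side"); cv2.imwrite("pics/side7.png",p["img"])
```

```text
down True [0.68312133 0.00651762 0.01403658] [-0.35926883 -0.32290503  6.03353294]
put 0.08535360965123266 17.6667
grip False 0.013387751627431206 [ 0.44401224 -0.01251496  0.01696589] [-1.57496306  0.28841774  4.72409237] 20.4833
lift 0.013497986114210396 [-0.12432106  0.25006952 -2.48565344] 21.0
```

View pics/w7.png

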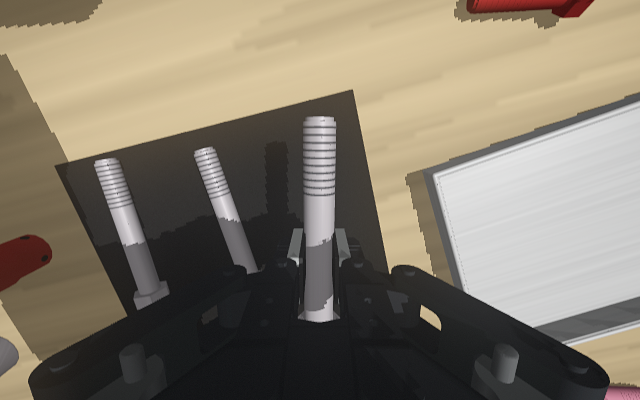

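View pics/side7.png

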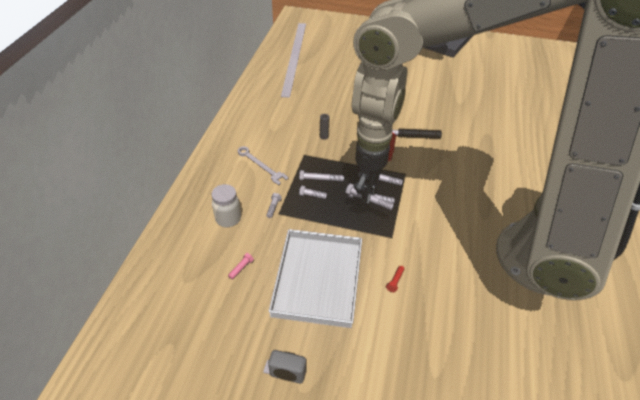

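```bash
cat >> h.py <<'E'
def tray(tx,ty,c=(.5155,.197),a=5.7):
    k,s=math.cos(R(a)),math.sin(R(a)); return c[0]+k*tx-s*ty, c[1]+s*tx+k*ty
E
python3 - <<'E'
from h import *
x,y=tray(0,.048); put(x,y,5.7,.006,.0175)
pick(.438,-.083,1.2,.006)
x,y=tray(0,-.048); put(x,y,5.7,.006,.0175)
p=bot.capture("side"); cv2.imwrite("pics/side8.png",cv2.resize(p["img"][140:340,230:450],None,fx=3,fy=3,interpolation=cv2.INTER_CUBIC))
p=bot.capture("wrist"); cv2.imwrite("pics/w8.png",p["img"])
E
```

```text
down True [0.51556167 0.24349084 0.01700228] [-1.50738726 -0.35812044  6.24907019]
put 0.08541983943785753 24.025
grip False 0.013757254584141577 [ 0.44416435 -0.08293347  0.01696356] [-1.50095124  0.44725103  6.21932014] 26.5917
lift 0.013890145281794506 [ 0.00257917  0.62904726 -2.49948236] 27.1083
down True [0.52489492 0.14817479 0.0169849 ] [-0.8934084  -0.53122477  6.14156672]
put 0.08532675080866134 29.975
```

View pics/side8.png

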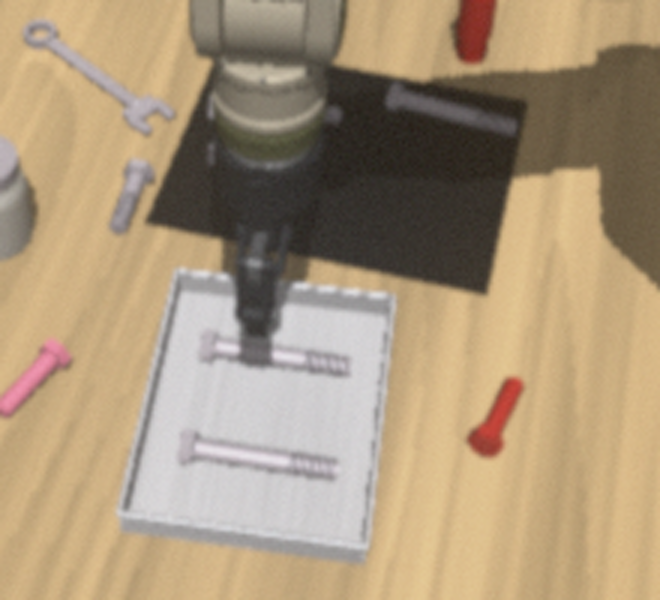

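View pics/w8.png

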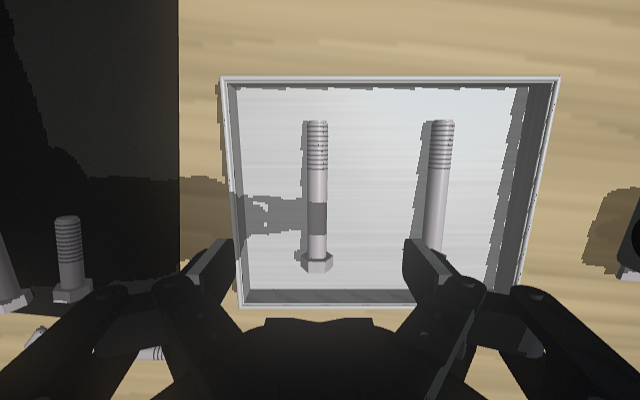

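Run:
```python
from h import *
pick(.4275,-.164,-4.5,.006)
x,y=tray(0,0); put(x,y,5.7,.006,.0175)
bot.wait(.2)
bot.reach([.42,.12,.25],[pi,0,R(-170)])
for n in ("side","scene","wrist"):
    p=bot.capture(n); cv2.imwrite(f"pics/{n}9.png",p["img"])
    np.savez(f"pics/{n}9.npz",img=p["img"],range_z=p["range_z"],camera_matrix=p["camera_matrix"],T=p["T"])
print(bot.get_obs()["clock"])
```

```text
grip False 0.013567800419159918 [ 0.43369344 -0.16481018  0.0169721 ] [-1.45802606 -1.68804087  5.53415325] 32.6083
lift 0.01362061985413326 [-0.12905178  0.20937812 -2.69400683] 33.125
down True [0.52036006 0.19618974 0.01699217] [-0.56167613 -0.46248138  5.03199255]
put 0.08518938137419718 36.4
37.5583
```

View pics/side9.png

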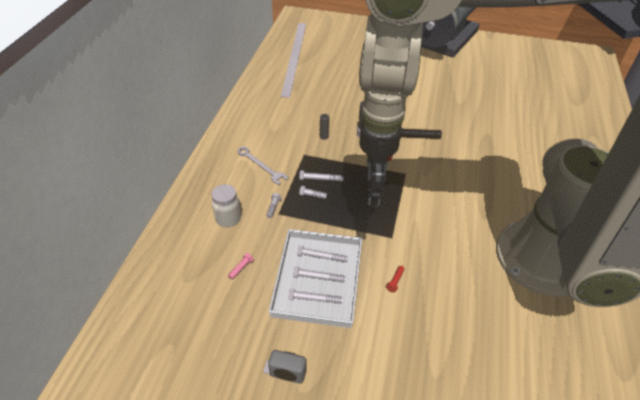

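View pics/scene9.png

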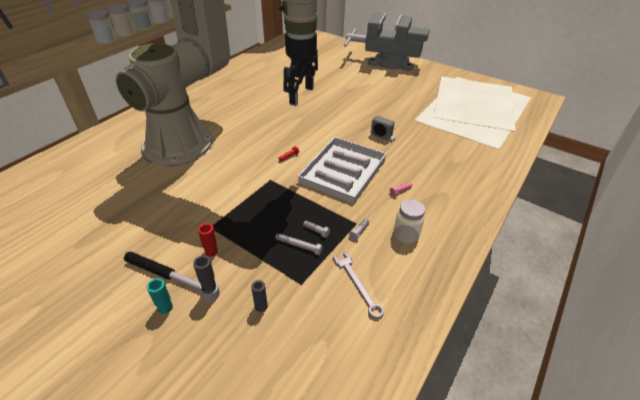

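View pics/wrist9.png

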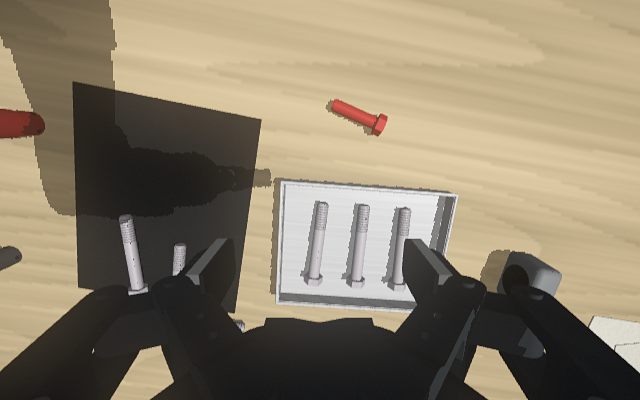

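Run:
```python
import numpy as np,cv2
from h import cloud
p=dict(np.load("pics/scene9.npz")); P,u,v=cloud(p)
m=(np.hypot(P[:,0]-.509,P[:,1]+.3487)<.03)&(P[:,2]>.11)&(P[:,2]<.13); Q=P[m]; print(len(Q),Q[:,2].max(),cv2.minEnclosingCircle((Q[:,:2]*1000).astype(np.float32)))
m=(abs(P[:,0]-.515)<.07)&(abs(P[:,1]-.197)<.09); print("tray max z",P[m][:,2].max())
a=np.load("pics/scene0.npz")["img"].astype(int); 
cv2.imwrite("pics/s9c.png",cv2.resize(p["img"][240:320,110:290],None,fx=4.4,fy=4.4,interpolation=cv2.INTER_CUBIC))
```

```text
113 0.11584683059387291 ((508.7401428222656, -349.7272644042969), 18.34966468811035)
tray max z 0.4925688406141033
```

View pics/s9c.png

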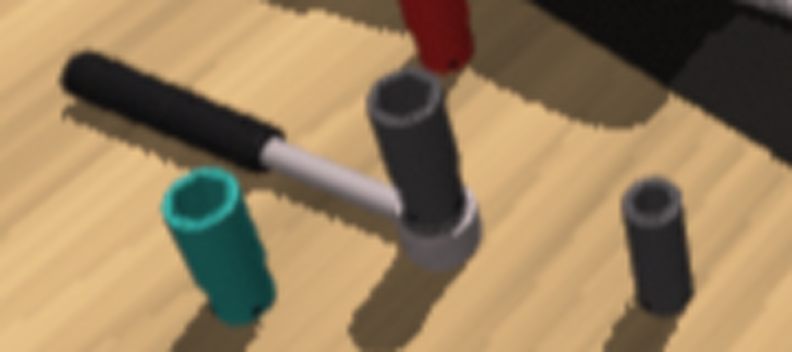

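Run:
```python
from station import bot
print(bot.get_obs()["clock"],bot.close_job())
```

```text
the job is handed in; nothing more can be done
37.5583 None
```

I handed the job in at about 37.6 s of the 72 s allowed; no verdict is reported, so this rests on my own checks.

- **Tray:** I moved the short bolt from the tray to the bench beyond the mat and put three long bolts from the mat into the tray. The final pictures show exactly three long bolts lying flat in it. The fourth long bolt and the other short bolt are still on the mat.
- **Socket:** I turned the large dark socket to match the ratchet's square and pressed it on. It stopped on the shoulder twice, at 28 N and 40 N limits, 30.0 mm above where I had gripped it on the bench. The rim measures 0.115–0.116 m high, where 0.115 m means fully home, and its centre is within about 1 mm of the seat I measured.
- **Not checked:** I could not read the detent itself. That the ball has clicked out into the hole follows only from the seating height and the alignment.
- **Everything else:** the small socket, wrench, jar, tape and look-alikes were not touched and look unmoved in the pictures.
- **A check that failed:** my last height reading over the tray was meaningless because the arm was in view. That the bolts lie flat rests on the pictures and on how each one was set down.
- **A disagreement:** the side camera's pointer to the seat was about 1 cm off the wrist and scene readings. I used the wrist depth readings instead, and the fit bore them out.

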